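# Fetch the red-capped culture flask from behind the bottles for imaging

### The arm

A 7-joint arm with a two-finger parallel gripper is mounted at the origin on the work surface. World frame = base frame: x ahead of the robot, y to its left, z up, the work surface at z = 0. Lengths are in m, angles in degrees, forces in N, time in s.
With the tool pointing down it reaches from about 0.425 to 0.875 m from the base axis. Payload 4.7 kg.
Tool frame: the origin (TCP) lies midway between the tips of the shut fingers; the grasp point (between the pads) lies 19 mm behind it; z points along the fingers, y is the line along which they close (so a half turn about z gives the same grasp; the last joint's range is limited). The gripper opens to 87 mm and grips with 3 to 60 N. Pads are 19 mm wide; open, the fingers measure 117 mm over their backs; the gripper's body (75 mm by 190 mm) begins 51 mm behind the grasp point.
Start: joints at [-75.625, 18.392, -4.016, 83.108, 1.295, 78.541, -3.26], TCP at [0.153, 0.632, 0.223] pointing down, gripper open.
Joint ranges: [-163.93, 163.93], [-17.29, 119.83], [-79.2, 71.16], [3.27, 140.29], [-89.18, 269.18], [5.43, 117.66], [-154.24, 154.24]. Speed limits (degrees/s): [147.25, 147.25, 180, 180, 180, 180, 180].

### API

Orientations are given as [roll, pitch, yaw] about the fixed x, y, z axes, in that order (R = Rz(yaw) Ry(pitch) Rx(roll)).
In Python, from cell import env gives the robot as it stands. The module is installed in compiled form; this text tells all that it offers.
- The arm moves only by the tool step_arm, never from a script. Its argument "rows" is a list of rows, each an object with "angular": the turn, a rotation vector about the tool's x, y, z in units of pi rad (1.0 is pi rad), a list of three; "slide": the shift along the tool's x, y, z in units of 500 mm (1.0 is 500 mm), a list of three; "jaw": the opening, from 0 (shut) to 1 (fully open). A call has 1 to 10 rows; each row shifts and turns the commanded pose from where the row before left it, along the tool's axes as they then stand; what a row does not reach is not made up. A row lasts 1/8 s, in which the tool goes at most 62.5 mm and 10.7 degrees, less where a joint would pass 70% of its speed; a pose out of reach is approached as far as the arm can. A call with a number of a shift or a turn outside -1 to 1 is refused whole. A call with a gripper value outside its range is refused whole. The fingers move at their own pace and stop on an object; "newtons" is the grip in N (left out, the last holds). Time passes only in rows, so rows that do not move let the fingers close. It gives the time, the measured TCP pose, the force, the opening and the grip force at its end, in the units of the state.
- env.get_obs(): the state, without advancing time (a new reading comes with each control period).
- env.read_camera(name): name is "scene" or "top" or "wrist"; returns the picture (420x560x3 uint8, red, green, blue); there is no depth.
- env.camera_info(name): a dict with "fx", "fy", "cx", "cy" (pixels), "R" (3x3) and "t" (3): a world point X has camera coordinates R X + t. Camera axes: x right, y down, z forward; pixel columns grow to the right and rows downward; lengths in m; the calibration is good to about 2 mm. A picture is of the moment at which its call begins: read the wrist's pose just before it. camera_info takes no time and is no camera call; for the wrist camera it gives the pose at the moment of the call.
- env.sign_off(): hands the job in; it is judged then, once.
The state is a dict: "time_s": time; "qpos": joint angles; "joint_velocities": joint speeds; "effort": joint torques, N m; "tool_pos": TCP position; "tool_rot": TCP orientation; "force": force on the tool from outside, world axes, zero at the start; "wrist_torque": the same for the moment, N m; "grip_width": finger opening in m; "grasp_force": force on a finger pad.
Only numpy, scipy, OpenCV 4.12 (cv2) and the standard library are available. Lean on these libraries where they do the work, as an engineer would, in place of code of your own. Each camera call takes 0.05 s, during which the arm holds its last target. There are 200 camera calls.

### The job

Take the red-capped culture flask from behind the two bottles and lay it flat on the imager, its body squarely inside the white outline. Do it in order: first set both bottles aside, standing in the metal tray, without shifting the flask; then move the flask; and only then stand each bottle back, centred on the disc of its own cap's colour. Keep the bottles upright throughout, and leave the green-capped flask and the small amber vial as they are.

Things in the scene. Friction and masses are not known exactly. Their poses are not given: they have to be found in the camera images.
- bottle_blue: loose reagent bottle, white with a blue cap: upright cylinder 52 mm across up to 76 mm, narrow neck, cap 34 mm across from 84 to 102 mm (overall height); 160 g give or take a third. Origin: centre of its underside, z up. At the start it stands on mark_blue
- bottle_orange: loose reagent bottle, brown with an orange cap; same shape, size and mass as the blue-capped one. Origin: centre of its underside, z up. At the start it stands on mark_orange
- flask: loose culture flask lying flat on the grey pad behind the bottles: pink box 44 mm (x) by 60 mm (y) by 24 mm high, white border on top; neck and red cap (22 mm across) on its +y end reach 54 mm from the origin; 60 g. Origin: centre of the box's underside. Its y axis runs along the line between the discs; the 10 mm gap to the bottles is too narrow for a finger. Grasp it across its 44 mm
- mark_blue: blue flat disc 66 mm across, 1 mm, a mark on a fixed grey pad (160 x 170 x 4 mm): the home of the blue-capped bottle. Origin: its centre, at the level of the pad's top (4 mm above the table), on which the bottle stands. The two discs are 70 mm apart; which is left varies
- mark_orange: orange flat disc, likewise: the home of the orange-capped bottle. Origin: its centre, at the level of the pad's top
- tray: fixed shallow bare-metal tray, 130 mm (x) by 200 mm (y) outside, rim 4 mm thick and 12 mm high, floor 4 mm thick; empty; both bottles fit side by side along its y axis. Origin: centre of its underside, on the table
- imager: fixed low white box with a black top, 160 mm (x) by 180 mm (y) by 50 mm high: a plate imager. In the middle of its flat top is a round window in a white painted outline 59 mm (x) by 76 mm (y): the flask's body lies there with its long (y) axis along the imager's y axis, cap to either end. Origin: centre of its underside, on the table; the outline is centred 50 mm above it
- flask_green: bystander: loose flask like the other but pale yellow with a green cap, lying on the table well behind the work; leave alone. Origin: centre of the underside of the box body
- vial: bystander: small loose amber vial with a white cap, upright, 23 mm across, 45 mm high, standing on the table between the work places; leave alone. Origin: centre of its underside

How it is judged:
By the outcome, as a careful person would: the job done as asked, in the order asked, and still so for the second after the job is handed in, with the robot touching nothing.
It also fails if it takes over 120 s, if anything falls off the work surface, if the arm or the gripper's body presses on something with over 40 N, if the wrist force passes 120 N, or if a joint passes its speed limit or range.

## Working session

There is one attempt and no reset: what is moved stays moved. The work goes in short steps, Python scripts to look and compute and a tool call to move; the robot and the scene stay as the last step left them, time stands still between calls to the robot, and variables do not carry over. Pictures are saved under pics/ and viewed, at most 14 in all, crops included, and the job is handed in when it is done.

Besides the shell and the picture viewer there is one more tool, called after "Emit:" as a command line: name --argument value ..., lists and objects as JSON in quotes. step_arm: Moves the arm, as the interface text tells. Shifts and turns lie within -1 to 1; 1 stands for 500 mm of shift or pi rad of turn. Its arguments: {"type":"object","properties":{"rows":{"type":"array"},"newtons":{"type":"number"}},"required":["rows"]}

```bash
mkdir -p pics; python3 - <<'E'
from cell import env
import cv2,json
o=env.get_obs();print({k:o[k] for k in('time_s','tool_pos','tool_rot','grip_width','force')})
a=env.read_camera("top");b=env.read_camera("scene")
cv2.imwrite("pics/top0.png",a[...,::-1]);cv2.imwrite("pics/scene0.png",b[...,::-1])
for n in("top","scene"):print(n,env.camera_info(n))
E
```

```text
{'time_s': 0.0, 'tool_pos': array([0.15239323, 0.63130081, 0.22145713]), 'tool_rot': array([-1.79888663e+02,  5.31669689e-03,  1.66435990e+02]), 'grip_width': 0.08716922215906082, 'force': array([ 0.20369612, -0.11397702,  0.79589843])}
top {'fx': 381.13960418833915, 'fy': 381.13960418833915, 'cx': 276.34589735560394, 'cy': 209.53378635288385, 'R': array([[ 0.00237034, -0.99970795,  0.02405002],
       [-0.98595872, -0.0063521 , -0.16686836],
       [ 0.1669724 , -0.02331679, -0.98568583]]), 't': array([-0.01307628,  0.56292606,  0.93951579])}
scene {'fx': 467.20899307042913, 'fy': 467.20899307042913, 'cx': 276.4628801064155, 'cy': 208.13047961448788, 'R': array([[-0.14844823,  0.98887877, -0.00905036],
       [ 0.82834964,  0.11934052, -0.54735246],
       [-0.54018515, -0.08875036, -0.83685326]]), 't': array([ 0.08109166, -0.43355114,  1.51604678])}
```

View pics/top0.png

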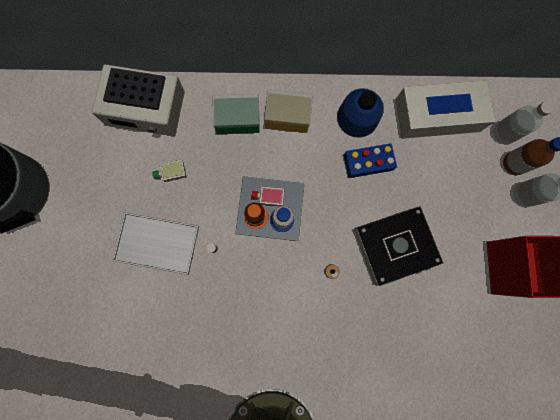

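View pics/scene0.png

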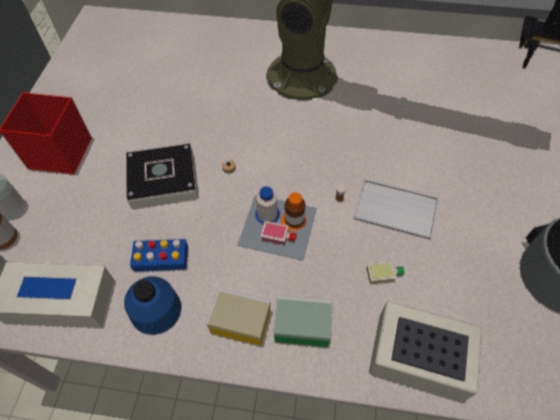

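The top view shows the orange cap at (255,211), blue cap at (284,216), red flask at (271,196), tray at (157,244), imager at (398,246), vial at (212,248) and an unlisted ring at (332,271). The scene view agrees, with +x away from the robot.

```bash
cat > h.py <<'E'
import numpy as np,cv2
from cell import env
def ray(c,u,v,z):
    R,t=np.array(c["R"]),np.array(c["t"]);C=-R.T@t
    d=R.T@np.array([(u-c["cx"])/c["fx"],(v-c["cy"])/c["fy"],1.]);return C+d*(z-C[2])/d[2]
def proj(c,X):
    p=np.array(c["R"])@np.array(X)+c["t"];return np.array([c["fx"]*p[0]/p[2]+c["cx"],c["fy"]*p[1]/p[2]+c["cy"]])
def mask(im,lo,hi,roi=None):
    h=cv2.cvtColor(im,cv2.COLOR_RGB2HSV)
    if lo[0]>hi[0]: m=cv2.inRange(h,lo,(180,)+hi[1:])|cv2.inRange(h,(0,)+lo[1:],hi)
    else: m=cv2.inRange(h,lo,hi)
    if roi is not None:
        k=np.zeros_like(m);x0,y0,x1,y1=roi;k[y0:y1,x0:x1]=1;m=m*k
    return m
def blobs(m,amin=20):
    cs,_=cv2.findContours(m,cv2.RETR_EXTERNAL,cv2.CHAIN_APPROX_NONE)
    return sorted([c for c in cs if cv2.contourArea(c)>amin],key=cv2.contourArea,reverse=True)
def rect(c,ct,z):  # min-area rect of contour cast on plane z: centre mm, size, angle
    p=np.array([ray(c,u,v,z)[:2] for u,v in ct[:,0]],np.float32)*1000
    return cv2.minAreaRect(p)
E
python3 - <<'E'
from h import *
a=cv2.imread("pics/top0.png")[...,::-1].copy();c=env.camera_info("top")
b=cv2.imread("pics/scene0.png")[...,::-1].copy();s=env.camera_info("scene")
def show(n,im,c,lo,hi,roi,z,k=2):
    for q in blobs(mask(im,lo,hi,roi),12)[:k]:
        r=rect(c,q,z);print(n,np.round(r[0],1),np.round(r[1],1),round(r[2],1),'px',q[:,0].mean(0).round(1))
show('flask top',a,c,(160,80,90),(5,255,255),(235,180,300,208),.028)
show('imager out',a,c,(0,0,150),(180,60,255),(375,225,425,268),.05)
show('imager dark',a,c,(0,0,0),(180,255,60),(345,200,450,290),.05)
show('tray',a,c,(0,0,150),(180,255,255),(110,208,203,278),.008)
show('vial',a,c,(0,0,170),(180,60,255),(203,238,220,255),.045)
show('orange',a,c,(3,150,100),(18,255,255),(235,195,270,235),.106)
show('blue',a,c,(100,120,60),(125,255,255),(265,195,300,240),.106)
show('Sorange',b,s,(3,150,100),(18,255,255),(270,180,320,240),.106)
show('Sblue',b,s,(100,120,60),(125,255,255),(240,180,285,230),.106)
show('Sflask',b,s,(160,80,90),(5,255,255),(250,215,300,250),.028)
show('Spad',b,s,(90,20,60),(125,120,190),(230,180,330,265),.004)
show('pad',a,c,(90,20,60),(125,120,190),(225,165,315,250),.004)
crop=np.vstack([np.hstack([cv2.resize(a[165:255,225:315],(400,400),interpolation=2),cv2.resize(a[200:290,350:440],(400,400),interpolation=2)])])
cv2.imwrite("pics/c1.png",crop[...,::-1])
E
```

```text
flask top [604.3   1.6] [52.3 35.9] 83.9 px [271.7 195.6]
flask top [607.8  47.1] [16.3 13.3] 0.6 px [254.4 194.2]
imager dark [ 470.8 -321.1] [156.9 188.5] 18.7 px [397.4 246. ]
tray [479.8 303.6] [191.9 122.6] 80.0 px [152.1 245.3]
orange [550.4  45.1] [32.  29.2] 0.5 px [253.8 210.3]
orange [526.4  34.2] [34.1 58. ] 35.2 px [258.5 221.2]
blue [542.2 -25.4] [29.6 29.2] 0.1 px [283.3 213.9]
blue [512.  -25.5] [24.1 55.3] 13.2 px [283.2 226.9]
Sorange [560.2  47.2] [32.2 36.3] 67.0 px [294.8 199.1]
Sorange [620.6  27.5] [28.3  9.9] 18.7 px [283.3 219.3]
Sblue [552.7 -24.9] [35.6 26.7] 8.9 px [265.9 192.6]
Sblue [611.9  13.2] [ 8.  34.6] 81.5 px [277.4 215.2]
Sflask [607.4   3.6] [51.5 35.4] 85.1 px [274.1 230. ]
Sflask [618.   48.6] [22.9 17.2] 7.3 px [291.8 236.2]
Spad [482.4 -39.4] [46.1 35. ] 8.8 px [265.9 193. ]
Spad [560.7 -50.7] [53.3 20.7] 33.9 px [257.4 217.3]
pad [537.6  33.5] [ 59.6 103.4] 41.0 px [260.1 223.3]
pad [637.3  45.7] [ 38.8 103.4] 21.7 px [257.  186.1]
```

View pics/c1.png

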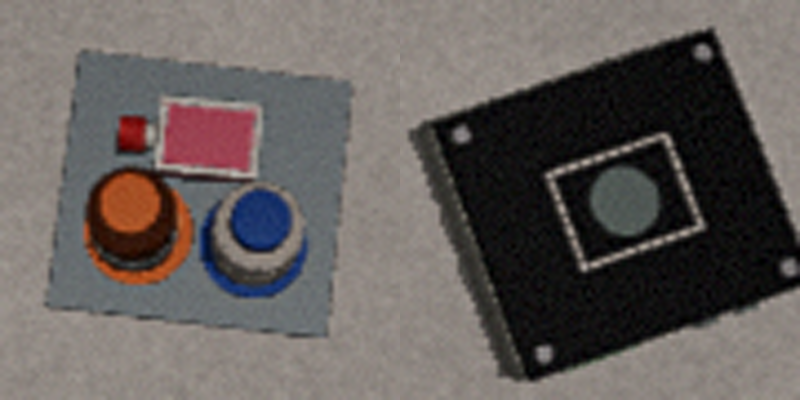

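The crop shows the orange and blue bottles on their discs, the flask behind them with its cap on the left, and the imager outline with corners near crop (547,175), (667,135), (703,228) and (585,270). The pad yaw is about -6.3°, so I want tool yaw 83.7.

Emit:
step_arm --rows '[{"angular": [0,0,0.0574],"slide": [0,0,0],"jaw": 1},{"angular": [0,0,0.0574],"slide": [0,0,0],"jaw": 1},{"angular": [0,0,0.0574],"slide": [0,0,0],"jaw": 1},{"angular": [0,0,0.0574],"slide": [0,0,0],"jaw": 1},{"angular": [0,0,0.0574],"slide": [0,0,0],"jaw": 1},{"angular": [0,0,0.0574],"slide": [0,0,0],"jaw": 1},{"angular": [0,0,0.0574],"slide": [0,0,0],"jaw": 1},{"angular": [0,0,0.0574],"slide": [0,0,0],"jaw": 1},{"angular": [0,0,0],"slide": [0,0,0],"jaw": 1}]' --newtons 20

```text
time_s: 1.23
tool_pos: [0.1524, 0.6316, 0.222]
tool_rot: [180.0, 0.1, 83.9]
force: [-1.3, 0.4, 0.6]
grip_width: 0.0871
grasp_force: 0.0
```

```bash
cat >> h.py <<'E'
def go(x,y,z=None,yaw=None):
    o=env.get_obs();p=np.array(o["tool_pos"]);w=o["tool_rot"][2];d=np.array([x,y,p[2] if z is None else z])-p
    s=np.radians(w);u=np.array([np.cos(s)*d[0]+np.sin(s)*d[1],np.sin(s)*d[0]-np.cos(s)*d[1],-d[2]])/.5
    print("pos",p.round(4),"rot",np.round(o["tool_rot"],2),"w",round(o["grip_width"],4),"F",np.round(o["force"],1),"t",o["time_s"])
    print("slide total",u.round(4),"rows>=",round(np.linalg.norm(u)/.125,2),"" if yaw is None else "turn %.4f"%((w-yaw)/180))
E
python3 -c "
from h import *
go(.4,.3,.24);go(.5504,.0451,.221,83.7)
a=cv2.imread('pics/top0.png')[...,::-1].copy();c=env.camera_info('top')
q=[np.array([350+(x-400)*.225,200+y*.225]) for x,y in[(547,175),(667,135),(703,228),(585,270)]]
P=[ray(c,*p,.05)[:2]*1000 for p in q];print(np.round(P,1),np.mean(P,0),[np.linalg.norm(P[i]-P[i-1]) for i in range(4)])
"
```

```text
pos [0.1524 0.6316 0.222 ] rot [1.7999e+02 5.0000e-02 8.3890e+01] w 0.0871 F [-1.3  0.4  0.6] t 1.225
slide total [-0.6068  0.5629 -0.036 ] rows>= 6.63 
pos [0.1524 0.6316 0.222 ] rot [1.7999e+02 5.0000e-02 8.3890e+01] w 0.0871 F [-1.3  0.4  0.6] t 1.225
slide total [-1.0817  0.9163  0.002 ] rows>= 11.34 turn 0.0011
[[ 486.6 -284.7]
 [ 510.2 -355.9]
 [ 456.5 -373.8]
 [ 432.3 -304.2]] [ 471.41741502 -329.64545952] [np.float64(57.719072354523526), np.float64(75.01952511864941), np.float64(56.6015073175601), np.float64(73.69251627490995)]
```

Emit:
step_arm --rows '[{"angular": [0,0,0],"slide": [-0.09,0.0763,0],"jaw": 1},{"angular": [0,0,0],"slide": [-0.09,0.0763,0],"jaw": 1},{"angular": [0,0,0],"slide": [-0.09,0.0763,0],"jaw": 1},{"angular": [0,0,0],"slide": [-0.09,0.0763,0],"jaw": 1},{"angular": [0,0,0],"slide": [-0.09,0.0763,0],"jaw": 1},{"angular": [0,0,0],"slide": [-0.09,0.0763,0],"jaw": 1},{"angular": [0,0,0],"slide": [-0.09,0.0763,0],"jaw": 1},{"angular": [0,0,0],"slide": [-0.09,0.0763,0],"jaw": 1},{"angular": [0,0,0],"slide": [-0.09,0.0763,0],"jaw": 1},{"angular": [0,0,0],"slide": [-0.09,0.0763,0],"jaw": 1}]'

```text
time_s: 2.48
tool_pos: [0.4837, 0.1416, 0.2227]
tool_rot: [180.0, -0.0, 84.0]
force: [1.1, 0.6, -0.1]
grip_width: 0.0872
grasp_force: 0.0
```

Emit:
step_arm --rows '[{"angular": [0,0,0],"slide": [-0.09,0.0763,0],"jaw": 1},{"angular": [0,0,0],"slide": [-0.09,0.0763,0],"jaw": 1},{"angular": [0,0,0],"slide": [0,0,0],"jaw": 1},{"angular": [0,0,0],"slide": [0,0,0],"jaw": 1}]'

```text
time_s: 2.98
tool_pos: [0.5487, 0.0458, 0.2222]
tool_rot: [-179.9, -0.0, 83.9]
force: [0.8, 0.1, 0.5]
grip_width: 0.0871
grasp_force: 0.0
```

```bash
python3 -c "
from h import *
go(.5504,.0451,.042,83.7)
c=env.camera_info('wrist');a=env.read_camera('wrist');cv2.imwrite('pics/w1.png',a[...,::-1]);print(c)
for X in [(.5504,.0451,.106),(.5422,-.0254,.106),(.6043,.0016,.028)]:print(proj(c,X))
"
```

```text
pos [0.5487 0.0458 0.2222] rot [-1.7995e+02 -1.0000e-02  8.3890e+01] w 0.0871 F [0.8 0.1 0.5] t 2.975
slide total [-0.0011  0.0035  0.3604] rows>= 2.88 turn 0.0011
{'fx': 348.93221316230915, 'fy': 348.93221316230915, 'cx': 280.08031212020757, 'cy': 208.78933957279162, 'R': array([[ 9.94206332e-01, -1.07488461e-01, -1.61429640e-06],
       [-1.03941377e-01, -9.61401673e-01,  2.54760699e-01],
       [-2.73853874e-02, -2.53284532e-01, -9.67004129e-01]]), 't': array([-0.54127274,  0.0691508 ,  0.4153947 ])}
[281.40895544 203.41260193]
[280.67161235 282.38344603]
[335.849166   220.00255055]
```

View pics/w1.png

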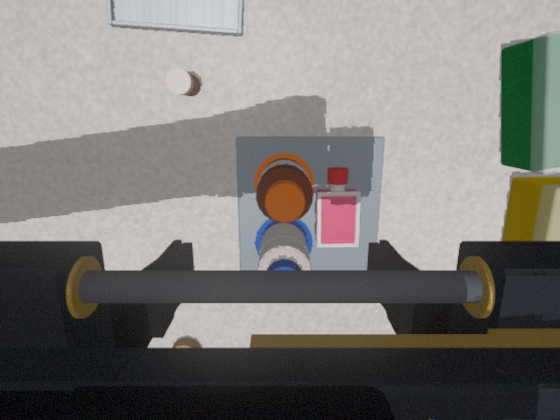

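The wrist view shows the orange cap near (285,200), blue at (284,265) partly hidden, the flask with red cap at (337,205). Refining the bottle's position and checking the picture's pad alignment (upright in view, so yaw is right).

```bash
python3 -c "
from h import *
a=cv2.imread('pics/w1.png')[...,::-1].copy();c=env.camera_info('wrist')
m=mask(a,(5,150,140),(18,255,255),(250,176,320,230));
for q in blobs(m)[:3]:
  (u,v),s,_=cv2.fitEllipse(q);print(u,v,s,ray(c,u,v,.106))
for q in blobs(mask(a,(165,60,60),(4,255,255),(310,160,365,260)))[:2]:print(rect(c,q,.028))
t=cv2.imread('pics/top0.png')[...,::-1].copy();ct=env.camera_info('top')
q=blobs(mask(t,(3,150,170),(18,255,255),(240,198,270,219)))[0];print(cv2.fitEllipse(q))
"
```

```text
284.4913024902344 202.26422119140625 (37.07626724243164, 37.68197250366211) [0.5528215  0.04675777 0.106     ]
256.4715576171875 179.67840576171875 (3.411884069442749, 12.299914360046387) [0.53228003 0.06780024 0.106     ]
((606.2694702148438, 2.632009506225586), (52.245628356933594, 36.78789520263672), 84.42493438720703)
((608.552001953125, 50.19227981567383), (17.655071258544922, 21.116113662719727), 83.90751647949219)Traceback (most recent call last):
  File "<string>", line 9, in <module>
    q=blobs(mask(t,(3,150,170),(18,255,255),(240,198,270,219)))[0];print(cv2.fitEllipse(q))
      ~~~~~~~~~~~~~~~~~~~~~~~~~~~~~~~~~~~~~~~~~~~~~~~~~~~~~~~~~^^^
IndexError: list index out of range
```

Emit:
step_arm --rows '[{"angular": [0,0,0],"slide": [0,0.0066,0],"jaw": 1},{"angular": [0,0,0],"slide": [0,0,0.07],"jaw": 1},{"angular": [0,0,0],"slide": [0,0,0.07],"jaw": 1},{"angular": [0,0,0],"slide": [0,0,0.07],"jaw": 1},{"angular": [0,0,0],"slide": [0,0,0.07],"jaw": 1},{"angular": [0,0,0],"slide": [0,0,0.05],"jaw": 1},{"angular": [0,0,0],"slide": [0,0,0.028],"jaw": 1},{"angular": [0,0,0],"slide": [0,0,0],"jaw": 1},{"angular": [0,0,0],"slide": [0,0,0],"jaw": 1}]'

```text
time_s: 4.15
tool_pos: [0.5533, 0.0455, 0.0447]
tool_rot: [179.9, -0.0, 83.8]
force: [0.8, 0.1, 0.1]
grip_width: 0.087
grasp_force: 0.0
```

Emit:
step_arm --rows '[{"angular": [0,0,0],"slide": [0,0,0],"jaw": 0.6},{"angular": [0,0,0],"slide": [0,0,0],"jaw": 0.5},{"angular": [0,0,0],"slide": [0,0,0],"jaw": 0.4},{"angular": [0,0,0],"slide": [0,0,0],"jaw": 0.4},{"angular": [0,0,0],"slide": [0,0,0],"jaw": 0.4},{"angular": [0,0,0],"slide": [0,0,0],"jaw": 0.4}]'

```text
time_s: 4.9
tool_pos: [0.5524, 0.0451, 0.0436]
tool_rot: [-180.0, -0.0, 83.8]
force: [-0.0, 0.7, 1.2]
grip_width: 0.0514
grasp_force: 20.0
```

Emit:
step_arm --rows '[{"angular": [0,0,0],"slide": [0,0,-0.04],"jaw": 0.4},{"angular": [0,0,0],"slide": [0,0,-0.08],"jaw": 0.4},{"angular": [0,0,0],"slide": [0,0,-0.08],"jaw": 0.4},{"angular": [0,0,0],"slide": [0,0,-0.04],"jaw": 0.4},{"angular": [0,0,0],"slide": [0,0,0],"jaw": 0.4}]'

```text
time_s: 5.52
tool_pos: [0.5538, 0.0451, 0.1661]
tool_rot: [179.8, -0.1, 83.8]
force: [-0.3, -0.4, -0.9]
grip_width: 0.0517
grasp_force: 20.0
```

Emit:
step_arm --rows '[{"angular": [0,0,0],"slide": [0.049,-0.0162,0],"jaw": 0.4},{"angular": [0,0,0],"slide": [0.098,-0.0323,0],"jaw": 0.4},{"angular": [0,0,0],"slide": [0.098,-0.0323,0],"jaw": 0.4},{"angular": [0,0,0],"slide": [0.098,-0.0323,0],"jaw": 0.4},{"angular": [0,0,0],"slide": [0.098,-0.0323,0],"jaw": 0.4},{"angular": [0,0,0],"slide": [0.098,-0.0323,0],"jaw": 0.4},{"angular": [0,0,0],"slide": [0.049,-0.0162,0],"jaw": 0.4},{"angular": [0,0,0],"slide": [0,0,0],"jaw": 0.4},{"angular": [0,0,0],"slide": [0,0,0],"jaw": 0.4}]'

```text
time_s: 6.65
tool_pos: [0.4887, 0.3453, 0.1632]
tool_rot: [180.0, 0.1, 83.6]
force: [1.0, -0.5, -1.7]
grip_width: 0.052
grasp_force: 20.0
```

```bash
python3 -c "
from h import *
go(.4878,.3479,.0435,83.8);o=env.get_obs();print(o['grasp_force'],np.round(o['qpos'],1))
c=env.camera_info('wrist');a=env.read_camera('wrist');t=env.read_camera('top');cv2.imwrite('pics/t2.png',t[...,::-1])
cv2.imwrite('pics/w2.png',np.hstack([cv2.resize(a,(400,300)),cv2.resize(t,(400,300))])[...,::-1])
c=env.camera_info('top')
for X in [(.4878,.3479,.004),(.4722,.2593,.004)]:print(proj(c,X))
"
```

```text
pos [0.4887 0.3453 0.1632] rot [1.7998e+02 1.1000e-01 8.3620e+01] w 0.052 F [ 1.  -0.5 -1.7] t 6.65
slide total [ 0.005  -0.0025  0.2394] rows>= 1.92 turn -0.0010
19.996951804496348 [-63.9  15.4  30.9  96.3  -8.2  70.7 -37.6]
[140.4901373  239.41492683]
[173.88239852 245.45724275]
```

View pics/w2.png

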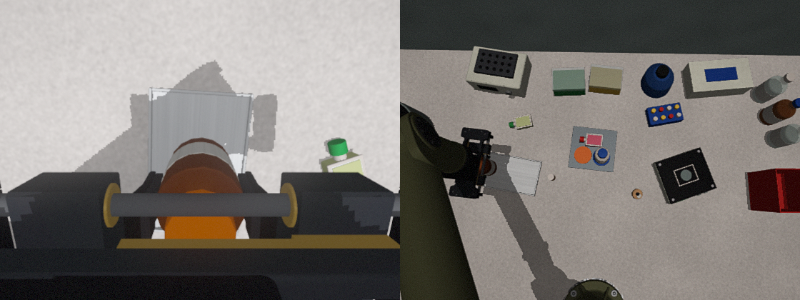

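The orange bottle is in the gripper over the tray's far slot (top view about (485,170) in the composite), and the flask is unmoved. Lowering and releasing.

Emit:
step_arm --rows '[{"angular": [0,0,0],"slide": [0,0,0.06],"jaw": 0.4},{"angular": [0,0,0],"slide": [0,0,0.08],"jaw": 0.4},{"angular": [0,0,0],"slide": [0,0,0.06],"jaw": 0.4},{"angular": [0,0,0],"slide": [0,0,0.03],"jaw": 0.4},{"angular": [0,0,0],"slide": [0,0,0.009],"jaw": 0.4},{"angular": [0,0,0],"slide": [0,0,0],"jaw": 0.4},{"angular": [0,0,0],"slide": [0,0,0],"jaw": 0.4}]'

```text
time_s: 7.62
tool_pos: [0.4887, 0.3485, 0.0454]
tool_rot: [179.9, -0.1, 83.8]
force: [0.2, -0.0, -0.7]
grip_width: 0.0514
grasp_force: 20.0
```

Emit:
step_arm --rows '[{"angular": [0,0,0],"slide": [0,0,0],"jaw": 0.7},{"angular": [0,0,0],"slide": [0,0,0],"jaw": 1},{"angular": [0,0,0],"slide": [0,0,0],"jaw": 1},{"angular": [0,0,0],"slide": [0,0,0],"jaw": 1},{"angular": [0,0,0],"slide": [0,0,0],"jaw": 1},{"angular": [0,0,0],"slide": [0,0,-0.05],"jaw": 1},{"angular": [0,0,0],"slide": [0,0,-0.1],"jaw": 1},{"angular": [0,0,0],"slide": [0,0,-0.1],"jaw": 1},{"angular": [0,0,0],"slide": [0,0,-0.1],"jaw": 1},{"angular": [0,0,0],"slide": [0,0,0],"jaw": 1}]'

```text
time_s: 8.88
tool_pos: [0.4903, 0.3492, 0.224]
tool_rot: [179.7, -0.4, 83.8]
force: [0.4, -0.4, 0.1]
grip_width: 0.087
grasp_force: 0.0
```

```bash
python3 -c "
from h import *
go(.5436,-.0245,None,83.8)
t=env.read_camera('top');c=env.camera_info('top')
q=blobs(mask(t,(100,120,60),(125,255,255),(265,195,300,222)))
# orange disc
q=blobs(mask(t,(3,150,100),(18,255,255),(235,195,272,235)))[0];r=cv2.fitEllipse(q);print('disc',r,ray(c,*r[0],.005))
q=blobs(mask(t,(165,80,90),(5,255,255),(235,180,300,208)),12)
print([rect(c,x,.028) for x in q[:2]])
"
```

```text
pos [0.4903 0.3492 0.224 ] rot [179.67  -0.4   83.76] w 0.087 F [ 0.4 -0.4  0.1] t 8.875
slide total [-0.7314  0.1872 -0.    ] rows>= 6.04 turn -0.0002
disc ((255.60205078125, 216.51284790039062), (23.013917922973633, 23.354463577270508), 50.29217529296875) [0.55076622 0.04417717 0.005     ]
[((604.3314208984375, 1.5644035339355469), (52.289939880371094, 35.943077087402344), 83.94438171386719), ((607.7550048828125, 47.08142852783203), (16.319684982299805, 13.282910346984863), 0.6208248138427734)]
```

Emit:
step_arm --rows '[{"angular": [0,0,0],"slide": [-0.046,0.0121,0],"jaw": 1},{"angular": [0,0,0],"slide": [-0.091,0.0241,0],"jaw": 1},{"angular": [0,0,0],"slide": [-0.091,0.0241,0],"jaw": 1},{"angular": [0,0,0],"slide": [-0.091,0.0241,0],"jaw": 1},{"angular": [0,0,0],"slide": [-0.091,0.0241,0],"jaw": 1},{"angular": [0,0,0],"slide": [-0.091,0.0241,0],"jaw": 1},{"angular": [0,0,0],"slide": [-0.091,0.0241,0],"jaw": 1},{"angular": [0,0,0],"slide": [-0.091,0.0241,0],"jaw": 1},{"angular": [0,0,0],"slide": [-0.046,0.0121,0],"jaw": 1},{"angular": [0,0,0],"slide": [0,0,0],"jaw": 1}]'

```text
time_s: 10.18
tool_pos: [0.5426, -0.0289, 0.2177]
tool_rot: [-179.9, 0.1, 83.4]
force: [-0.2, 0.1, 0.7]
grip_width: 0.0868
grasp_force: 0.0
```

```bash
python3 -c "
from h import *
go(.5443,-.0246,.0437,83.8)
c=env.camera_info('wrist');a=env.read_camera('wrist');cv2.imwrite('pics/w3.png',a[...,::-1])
print(proj(c,(.5443,-.0246,.106)))
for q in blobs(mask(a,(100,130,40),(125,255,255),(230,140,340,240)))[:3]:
  r=cv2.fitEllipse(q);print('blue',r,ray(c,*r[0],.106))
for q in blobs(mask(a,(3,150,100),(18,255,255),(200,50,340,200)))[:2]:
  r=cv2.fitEllipse(q);print('disc',r,ray(c,*r[0],.005))
for q in blobs(mask(a,(165,60,60),(4,255,255),(300,60,400,240)))[:2]:print(rect(c,q,.028))
"
```

```text
pos [ 0.5426 -0.0289  0.2177] rot [-1.7985e+02  8.0000e-02  8.3420e+01] w 0.0868 F [-0.2  0.1  0.7] t 10.175
slide total [0.0089 0.0024 0.348 ] rows>= 2.78 turn -0.0021
[280.86920963 198.46130265]
blue ((282.22991943359375, 197.94544982910156), (36.44158172607422, 38.284576416015625), 101.375) [ 0.54543592 -0.02430331  0.106     ]
blue ((281.9278869628906, 182.23333740234375), (57.58839797973633, 63.426918029785156), 4.33561897277832) [ 0.54666078 -0.01154675  0.106     ]
disc ((281.8500061035156, 110.71244049072266), (61.62825012207031, 64.03620147705078), 1.1990352869033813) [0.55337091 0.04426563 0.005     ]
((606.874267578125, 1.7794971466064453), (52.690162658691406, 36.23927307128906), 85.08165740966797)
((608.4822387695312, 47.5823974609375), (16.32023048400879, 20.289323806762695), 86.24967193603516)
```

View pics/w3.png

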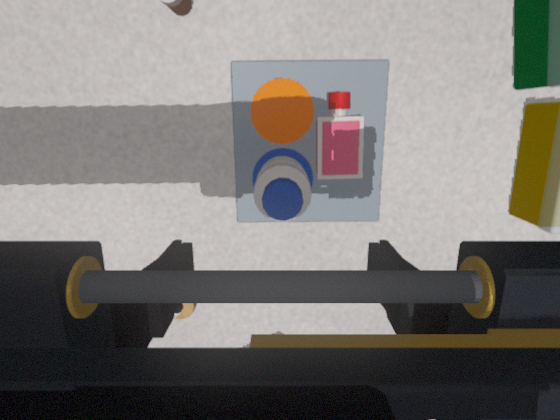

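The blue cap is at (282,198), the bare orange disc at (282,111) and the flask at (340,140). All match the predictions, so I descend on the blue bottle.

Emit:
step_arm --rows '[{"angular": [0,0,0],"slide": [0.004,0.002,0],"jaw": 1},{"angular": [0,0,0],"slide": [0,0,0.07],"jaw": 1},{"angular": [0,0,0],"slide": [0,0,0.07],"jaw": 1},{"angular": [0,0,0],"slide": [0,0,0.07],"jaw": 1},{"angular": [0,0,0],"slide": [0,0,0.07],"jaw": 1},{"angular": [0,0,0],"slide": [0,0,0.05],"jaw": 1},{"angular": [0,0,0],"slide": [0,0,0.02],"jaw": 1},{"angular": [0,0,0],"slide": [0,0,0],"jaw": 1},{"angular": [0,0,0],"slide": [0,0,0],"jaw": 1}]'

```text
time_s: 11.35
tool_pos: [0.5464, -0.0227, 0.0451]
tool_rot: [179.9, -0.0, 83.8]
force: [-0.4, -0.2, 0.1]
grip_width: 0.0869
grasp_force: 0.0
```

Emit:
step_arm --rows '[{"angular": [0,0,0],"slide": [0,0,0],"jaw": 0.6},{"angular": [0,0,0],"slide": [0,0,0],"jaw": 0.5},{"angular": [0,0,0],"slide": [0,0,0],"jaw": 0.4},{"angular": [0,0,0],"slide": [0,0,0],"jaw": 0.4},{"angular": [0,0,0],"slide": [0,0,0],"jaw": 0.4},{"angular": [0,0,0],"slide": [0,0,0],"jaw": 0.4}]'

```text
time_s: 12.1
tool_pos: [0.5453, -0.023, 0.0441]
tool_rot: [-180.0, -0.0, 83.8]
force: [-1.7, 0.4, 0.8]
grip_width: 0.0517
grasp_force: 20.0
```

Emit:
step_arm --rows '[{"angular": [0,0,0],"slide": [0,0,-0.04],"jaw": 0.4},{"angular": [0,0,0],"slide": [0,0,-0.08],"jaw": 0.4},{"angular": [0,0,0],"slide": [0,0,-0.08],"jaw": 0.4},{"angular": [0,0,0],"slide": [0,0,-0.04],"jaw": 0.4},{"angular": [0,0,0],"slide": [0,0,0],"jaw": 0.4}]'

```text
time_s: 12.72
tool_pos: [0.5469, -0.0232, 0.1665]
tool_rot: [179.8, -0.1, 83.8]
force: [0.3, -0.2, -1.5]
grip_width: 0.0514
grasp_force: 20.0
```

Emit:
step_arm --rows '[{"angular": [0,0,0],"slide": [0.0455,-0.0172,0],"jaw": 0.4},{"angular": [0,0,0],"slide": [0.0909,-0.0345,0],"jaw": 0.4},{"angular": [0,0,0],"slide": [0.0909,-0.0345,0],"jaw": 0.4},{"angular": [0,0,0],"slide": [0.0909,-0.0345,0],"jaw": 0.4},{"angular": [0,0,0],"slide": [0.0909,-0.0345,0],"jaw": 0.4},{"angular": [0,0,0],"slide": [0.0909,-0.0345,0],"jaw": 0.4},{"angular": [0,0,0],"slide": [0.0455,-0.0172,0],"jaw": 0.4},{"angular": [0,0,0],"slide": [0,0,0],"jaw": 0.4},{"angular": [0,0,0],"slide": [0,0,0],"jaw": 0.4}]'

```text
time_s: 13.85
tool_pos: [0.4723, 0.2575, 0.1634]
tool_rot: [-180.0, 0.1, 83.7]
force: [0.6, -0.3, -1.7]
grip_width: 0.0514
grasp_force: 20.0
```

Emit:
step_arm --rows '[{"angular": [0,0,0],"slide": [0,0,0.06],"jaw": 0.4},{"angular": [0,0,0],"slide": [0,0,0.08],"jaw": 0.4},{"angular": [0,0,0],"slide": [0,0,0.06],"jaw": 0.4},{"angular": [0,0,0],"slide": [0,0,0.03],"jaw": 0.4},{"angular": [0,0,0],"slide": [0,0,0.009],"jaw": 0.4},{"angular": [0,0,0],"slide": [0,0,0],"jaw": 0.4},{"angular": [0,0,0],"slide": [0,0,0],"jaw": 0.4}]'

```text
time_s: 14.72
tool_pos: [0.473, 0.2598, 0.0457]
tool_rot: [179.9, -0.1, 83.8]
force: [0.1, 0.2, -1.5]
grip_width: 0.0515
grasp_force: 20.0
```

Emit:
step_arm --rows '[{"angular": [0,0,0],"slide": [0,0,0],"jaw": 0.7},{"angular": [0,0,0],"slide": [0,0,0],"jaw": 1},{"angular": [0,0,0],"slide": [0,0,0],"jaw": 1},{"angular": [0,0,0],"slide": [0,0,0],"jaw": 1},{"angular": [0,0,0],"slide": [0,0,0],"jaw": 1},{"angular": [0,0,0],"slide": [0,0,-0.05],"jaw": 1},{"angular": [0,0,0],"slide": [0,0,-0.1],"jaw": 1},{"angular": [0,0,0],"slide": [0,0,-0.1],"jaw": 1},{"angular": [0,0,0],"slide": [0,0,-0.1],"jaw": 1},{"angular": [0,0,0],"slide": [0,0,0],"jaw": 1}]'

```text
time_s: 15.98
tool_pos: [0.4746, 0.2605, 0.224]
tool_rot: [179.7, -0.4, 83.8]
force: [-0.6, 0.1, -0.6]
grip_width: 0.0873
grasp_force: 0.0
```

```bash
python3 -c "
from h import *
t=env.read_camera('top');c=env.camera_info('top');cv2.imwrite('pics/t3.png',t[...,::-1])
for n,lo,hi,roi in[('orange',(3,150,100),(18,255,255),(235,195,272,235)),('blue',(100,120,60),(125,255,255),(265,195,302,242))]:
  q=blobs(mask(t,lo,hi,roi))[0];r=cv2.fitEllipse(q);print(n,r[1],ray(c,*r[0],.005))
for x in blobs(mask(t,(165,80,90),(5,255,255),(235,180,300,208)),12)[:2]:print(rect(c,x,.028))
go(.606,.0022,.12,83.8)
"
```

```text
orange (23.021791458129883, 23.289857864379883) [0.55078883 0.04410348 0.005     ]
blue (23.078632354736328, 23.41366195678711) [ 0.54328783 -0.02546504  0.005     ]
((604.3314208984375, 1.5644035339355469), (52.289939880371094, 35.943077087402344), 83.94438171386719)
((606.3936767578125, 48.36734390258789), (18.980493545532227, 15.927325248718262), 0.43861812353134155)
pos [0.4732 0.2598 0.2214] rot [179.85  -0.18  83.78] w 0.0871 F [-1.   0.4 -0.4] t 16.025
slide total [-0.4834  0.32    0.2028] rows>= 4.91 turn -0.0001
```

View pics/t3.png

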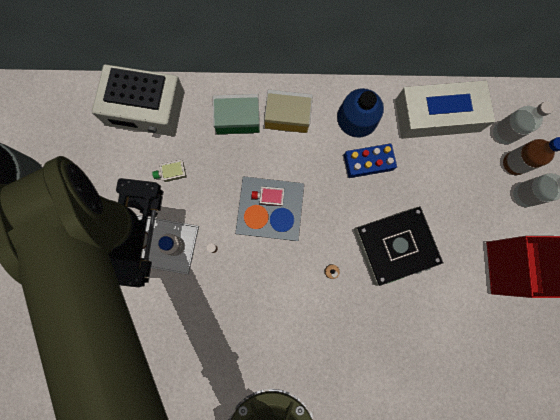

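Both discs are clear at (256,217) and (283,219) and the flask is unmoved. The blue bottle stands in the tray at (167,243). Next is the flask.

Emit:
step_arm --rows '[{"angular": [0,0,0],"slide": [-0.0403,0.0267,0],"jaw": 1},{"angular": [0,0,0],"slide": [-0.0806,0.0533,0],"jaw": 1},{"angular": [0,0,0],"slide": [-0.0806,0.0533,0],"jaw": 1},{"angular": [0,0,0],"slide": [-0.0806,0.0533,0],"jaw": 1},{"angular": [0,0,0],"slide": [-0.0806,0.0533,0],"jaw": 1},{"angular": [0,0,0],"slide": [-0.0806,0.0533,0],"jaw": 1},{"angular": [0,0,0],"slide": [-0.0403,0.0267,0],"jaw": 1},{"angular": [0,0,0],"slide": [0,0,0.08],"jaw": 1},{"angular": [0,0,0],"slide": [0,0,0],"jaw": 1},{"angular": [0,0,0],"slide": [0,0,0],"jaw": 1}]'

```text
time_s: 17.27
tool_pos: [0.6048, 0.002, 0.1796]
tool_rot: [-180.0, 0.0, 83.8]
force: [0.5, -0.1, -0.2]
grip_width: 0.0872
grasp_force: 0.0
```

```bash
python3 -c "
from h import *
go(.606,.0022,.006,83.8)
c=env.camera_info('wrist');a=env.read_camera('wrist')
print(proj(c,(.606,.002,.028)))
for q in blobs(mask(a,(165,60,60),(4,255,255)))[:3]:print(rect(c,q,.028),q[:,0].mean(0),q[:,0].max(0))
"
```

```text
pos [0.6048 0.002  0.1796] rot [-1.7996e+02  2.0000e-02  8.3810e+01] w 0.0872 F [ 0.5 -0.1 -0.2] t 17.275
slide total [0.0007 0.0023 0.3472] rows>= 2.78 turn 0.0001
[280.60375808 193.32879254]
((606.8351440429688, 1.2863578796386719), (53.47372055053711, 37.493133544921875), 84.66899871826172) [281.8042328  192.97354497] [302 222]
((610.8948974609375, 47.64763641357422), (16.55394172668457, 20.464143753051758), 83.74977111816406) [280.79487179 142.48717949] [292 152]
```

Emit:
step_arm --rows '[{"angular": [0,0,0],"slide": [0,0.003,0.07],"jaw": 1},{"angular": [0,0,0],"slide": [0,0,0.09],"jaw": 1},{"angular": [0,0,0],"slide": [0,0,0.09],"jaw": 1},{"angular": [0,0,0],"slide": [0,0,0.06],"jaw": 1},{"angular": [0,0,0],"slide": [0,0,0.03],"jaw": 1},{"angular": [0,0,0],"slide": [0,0,0],"jaw": 1},{"angular": [0,0,0],"slide": [0,0,0],"jaw": 1}]' --newtons 15

```text
time_s: 18.2
tool_pos: [0.6079, 0.0015, 0.0113]
tool_rot: [179.8, -0.0, 83.8]
force: [-0.3, 0.8, -0.3]
grip_width: 0.0869
grasp_force: 0.0
```

Emit:
step_arm --rows '[{"angular": [0,0,0],"slide": [0,0,0],"jaw": 0.6},{"angular": [0,0,0],"slide": [0,0,0],"jaw": 0.5},{"angular": [0,0,0],"slide": [0,0,0],"jaw": 0.4},{"angular": [0,0,0],"slide": [0,0,0],"jaw": 0.3},{"angular": [0,0,0],"slide": [0,0,0],"jaw": 0.3},{"angular": [0,0,0],"slide": [0,0,0],"jaw": 0.3},{"angular": [0,0,0],"slide": [0,0,0],"jaw": 0.3}]'

```text
time_s: 19.08
tool_pos: [0.6064, 0.0014, 0.0096]
tool_rot: [-180.0, -0.0, 83.8]
force: [0.6, 1.0, 0.4]
grip_width: 0.0439
grasp_force: 14.9
```

Emit:
step_arm --rows '[{"angular": [0,0,0],"slide": [0,0,-0.04],"jaw": 0.3},{"angular": [0,0,0],"slide": [0,0,-0.08],"jaw": 0.3},{"angular": [0,0,0],"slide": [0,0,-0.08],"jaw": 0.3},{"angular": [0,0,0],"slide": [0,0,-0.06],"jaw": 0.3},{"angular": [0,0,-0.046],"slide": [0,0,0],"jaw": 0.3},{"angular": [0,0,-0.046],"slide": [0,0,0],"jaw": 0.3},{"angular": [0,0,-0.046],"slide": [0,0,0],"jaw": 0.3},{"angular": [0,0,0],"slide": [0,0,0],"jaw": 0.3},{"angular": [0,0,0],"slide": [0,0,0],"jaw": 0.3}]'

```text
time_s: 20.2
tool_pos: [0.6067, 0.0012, 0.1403]
tool_rot: [179.9, 0.0, 108.5]
force: [-0.7, -0.4, -1.0]
grip_width: 0.044
grasp_force: 14.9
```

```bash
python3 -c "
from h import *
for n,roi in(('top',(378,226,424,268)),('scene',(138,155,182,186))):
  a=cv2.imread('pics/t3.png' if n=='top' else 'pics/scene0.png')[...,::-1].copy();c=env.camera_info(n)
  for q in blobs(mask(a,(0,0,85),(180,255,255),roi),40)[:3]:
    r=rect(c,q,.05);print(n,r,q[:,0].mean(0))
  a=a[roi[1]:roi[3],roi[0]:roi[2]]
go(.473,-.3288,.13,108.8);print(env.get_obs()['grasp_force'])
"
```

```text
top ((473.0474853515625, -328.0814208984375), (59.824798583984375, 78.39723205566406), 18.329744338989258) [399.89690722 244.83505155]
scene ((477.32958984375, -326.52203369140625), (61.55781173706055, 79.16024017333984), 19.002342224121094) [158.83146067 169.16853933]
pos [0.6067 0.0012 0.1403] rot [1.7995e+02 1.0000e-02 1.0847e+02] w 0.044 F [-0.7 -0.4 -1. ] t 20.2
slide total [-0.5414 -0.4626  0.0206] rows>= 5.7 turn -0.0019
14.922779649496078
```

Emit:
step_arm --rows '[{"angular": [0,0,0],"slide": [-0.0452,-0.0381,0],"jaw": 0.3},{"angular": [0,0,0],"slide": [-0.0903,-0.0763,0],"jaw": 0.3},{"angular": [0,0,0],"slide": [-0.0903,-0.0763,0],"jaw": 0.3},{"angular": [0,0,0],"slide": [-0.0903,-0.0763,0],"jaw": 0.3},{"angular": [0,0,0],"slide": [-0.0903,-0.0763,0],"jaw": 0.3},{"angular": [0,0,0],"slide": [-0.0903,-0.0763,0],"jaw": 0.3},{"angular": [0,0,0],"slide": [-0.0452,-0.0381,0],"jaw": 0.3},{"angular": [0,0,0],"slide": [0,0,0.09],"jaw": 0.3},{"angular": [0,0,0],"slide": [0,0,0],"jaw": 0.3},{"angular": [0,0,0],"slide": [0,0,0],"jaw": 0.3}]'

```text
time_s: 21.45
tool_pos: [0.4768, -0.3283, 0.0956]
tool_rot: [180.0, 0.0, 108.6]
force: [-0.1, -0.0, -1.2]
grip_width: 0.0441
grasp_force: 14.9
```

```bash
python3 -c "
from h import *
go(.4755,-.3282,.0555,108.7)
a=env.read_camera('wrist');t=env.read_camera('top');t=cv2.resize(t[190:300,340:460],(458,420),interpolation=2)
cv2.imwrite('pics/w4.png',cv2.resize(np.hstack([a[:,100:460],t]),None,fx=.95,fy=.95)[...,::-1])
"
```

```text
pos [ 0.4768 -0.3283  0.0956] rot [1.7998e+02 4.0000e-02 1.0863e+02] w 0.0441 F [-0.1 -0.  -1.2] t 21.45
slide total [ 0.001  -0.0023  0.0801] rows>= 0.64 turn -0.0004
```

View pics/w4.png

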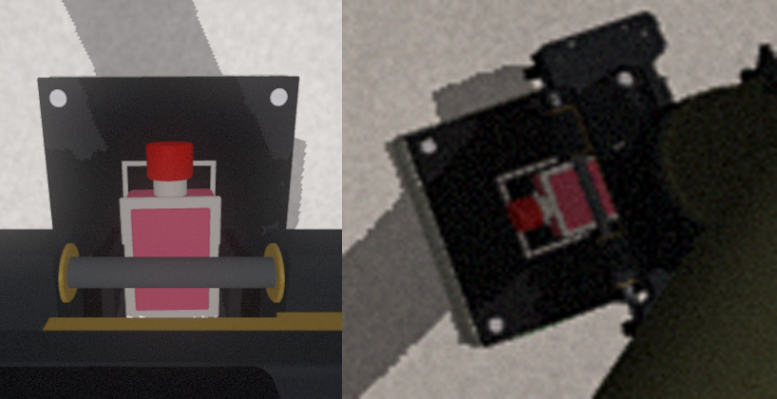

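The outline (x 122–215) and the flask (121–219) are coaxial and parallel in the wrist view. Lowering.

Emit:
step_arm --rows '[{"angular": [0,0,0],"slide": [0,0,0.03],"jaw": 0.3},{"angular": [0,0,0],"slide": [0,0,0.03],"jaw": 0.3},{"angular": [0,0,0],"slide": [0,0,0.01],"jaw": 0.3},{"angular": [0,0,0],"slide": [0,0,0.007],"jaw": 0.3},{"angular": [0,0,0],"slide": [0,0,0],"jaw": 0.3},{"angular": [0,0,0],"slide": [0,0,0],"jaw": 0.3}]'

```text
time_s: 22.3
tool_pos: [0.4763, -0.3286, 0.0563]
tool_rot: [180.0, 0.0, 108.6]
force: [0.7, 0.2, -1.1]
grip_width: 0.0441
grasp_force: 14.9
```

Emit:
step_arm --rows '[{"angular": [0,0,0],"slide": [0,0,0],"jaw": 0.6},{"angular": [0,0,0],"slide": [0,0,0],"jaw": 1},{"angular": [0,0,0],"slide": [0,0,0],"jaw": 1},{"angular": [0,0,0],"slide": [0,0,0],"jaw": 1},{"angular": [0,0,0],"slide": [0,0,0],"jaw": 1},{"angular": [0,0,0],"slide": [0,0,-0.05],"jaw": 1},{"angular": [0,0,0],"slide": [0,0,-0.1],"jaw": 1},{"angular": [0,0,0],"slide": [0,0,-0.1],"jaw": 1},{"angular": [0,0,0],"slide": [0,0,-0.077],"jaw": 1},{"angular": [0,0,0],"slide": [0,0,0],"jaw": 1}]'

```text
time_s: 23.55
tool_pos: [0.4776, -0.3298, 0.2229]
tool_rot: [179.7, 0.2, 108.6]
force: [-0.7, 0.3, -0.9]
grip_width: 0.0869
grasp_force: 0.0
```

Emit:
step_arm --rows '[{"angular": [0,0,0.046],"slide": [0,0,0],"jaw": 1},{"angular": [0,0,0.046],"slide": [0,0,0],"jaw": 1},{"angular": [0,0,0.046],"slide": [0,0,0],"jaw": 1},{"angular": [0,0,0],"slide": [0,0,0],"jaw": 1},{"angular": [0,0,0],"slide": [0,0,0],"jaw": 1}]'

```text
time_s: 24.18
tool_pos: [0.4758, -0.3282, 0.2189]
tool_rot: [-179.9, -0.0, 83.9]
force: [0.1, 0.5, 0.0]
grip_width: 0.087
grasp_force: 0.0
```

```bash
python3 -c "
from h import *
go(.472,.2593,.22,83.8)
s=env.read_camera('scene');c=env.camera_info('scene');cv2.imwrite('pics/s5.png',s[...,::-1])
for q in blobs(mask(s,(165,60,80),(4,255,255),(125,140,200,210)),12)[:2]:print(rect(c,q,.074))
w=env.read_camera('wrist');c=env.camera_info('wrist')
for q in blobs(mask(w,(165,60,60),(4,255,255)))[:2]:print('w',rect(c,q,.074),q[:,0].max(0),q[:,0].min(0))
cv2.imwrite('pics/w5.png',w[...,::-1])
cv2.imwrite('pics/v5.png',np.hstack([cv2.resize(s[130:210,110:210],(400,320),interpolation=2),cv2.resize(w,(400,320))])[...,::-1])
"
```

```text
pos [ 0.4758 -0.3282  0.2189] rot [-1.7994e+02 -2.0000e-02  8.3920e+01] w 0.087 F [0.1 0.5 0. ] t 24.175
slide total [ 1.1675 -0.1321 -0.0023] rows>= 9.4 turn 0.0006
((477.9869079589844, -326.6762390136719), (40.46970748901367, 52.36707305908203), 20.35528564453125)
((508.4840393066406, -313.1102600097656), (14.604923248291016, 59.158935546875), 19.38737678527832)
w ((476.7909240722656, -329.5186767578125), (37.54389572143555, 52.665435791015625), 19.617725372314453) [311 229] [250 162]
w ((462.0711669921875, -284.7746887207031), (21.97163963317871, 16.83371353149414), 20.100868225097656) [272 161] [244 135]
```

View pics/v5.png

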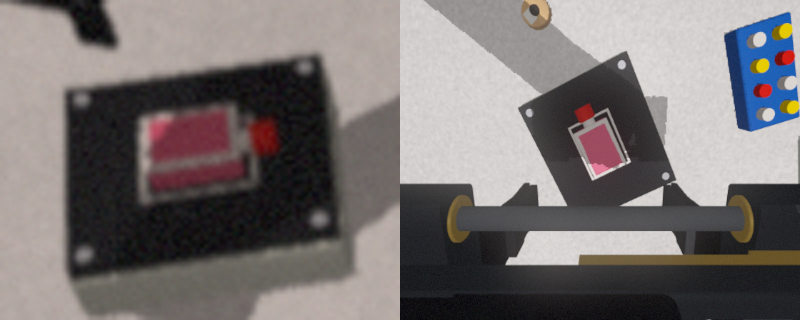

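The flask sits inside the outline in both views, and in the scene camera its centre is within 1 mm of the outline's. Now the blue bottle goes back.

Emit:
step_arm --rows '[{"angular": [0,0,0],"slide": [0.1167,-0.0133,0],"jaw": 1},{"angular": [0,0,0],"slide": [0.1167,-0.0133,0],"jaw": 1},{"angular": [0,0,0],"slide": [0.1167,-0.0133,0],"jaw": 1},{"angular": [0,0,0],"slide": [0.1167,-0.0133,0],"jaw": 1},{"angular": [0,0,0],"slide": [0.1167,-0.0133,0],"jaw": 1},{"angular": [0,0,0],"slide": [0.1167,-0.0133,0],"jaw": 1},{"angular": [0,0,0],"slide": [0.1167,-0.0133,0],"jaw": 1},{"angular": [0,0,0],"slide": [0.1167,-0.0133,0],"jaw": 1},{"angular": [0,0,0],"slide": [0.1167,-0.0133,0],"jaw": 1},{"angular": [0,0,0],"slide": [0.1167,-0.0133,0],"jaw": 1}]' --newtons 20

```text
time_s: 25.52
tool_pos: [0.4731, 0.2606, 0.2198]
tool_rot: [180.0, -0.0, 83.8]
force: [0.2, 0.5, 1.1]
grip_width: 0.0865
grasp_force: 0.0
```

Emit:
step_arm --rows '[{"angular": [0,0,0],"slide": [0,0,0],"jaw": 1},{"angular": [0,0,0],"slide": [0,0,0],"jaw": 1}]'

```text
time_s: 25.78
tool_pos: [0.4734, 0.258, 0.2193]
tool_rot: [180.0, 0.1, 83.8]
force: [1.3, 0.1, 0.4]
grip_width: 0.0866
grasp_force: 0.0
```

```bash
python3 -c "
from h import *
go(.4722,.2593,.044,83.8)
w=env.read_camera('wrist');c=env.camera_info('wrist');cv2.imwrite('pics/w6.png',w[...,::-1])
print(proj(c,(.4722,.2593,.106)))
for q in blobs(mask(w,(100,130,40),(125,255,255),(230,140,340,240)))[:2]:
  r=cv2.fitEllipse(q);print('blue',r,ray(c,*r[0],.106))
for q in blobs(mask(w,(5,150,100),(18,255,255),(230,40,340,200)))[:2]:
  r=cv2.fitEllipse(q);print('orange',r,ray(c,*r[0],.106))
t=env.read_camera('top');c=env.camera_info('top')
for n,z,lo,hi in(('outline',.05,(0,0,85),(180,255,255)),('pink',.074,(165,60,60),(4,255,255))):
  for q in blobs(mask(t,lo,hi,(370,220,430,270)),30)[:2]:print(n,rect(c,q,z))
cv2.imwrite('pics/t6.png',cv2.resize(t[195:295,345:455],(550,500),interpolation=2)[...,::-1])
"
```

```text
pos [0.4734 0.258  0.2193] rot [1.80e+02 7.00e-02 8.38e+01] w 0.0866 F [1.3 0.1 0.4] t 25.775
slide total [ 0.0023 -0.0026  0.3506] rows>= 2.81 turn -0.0000
[277.00428789 201.1174313 ]
blue ((278.3525085449219, 203.3285369873047), (33.3846549987793, 38.0009765625), 61.17692565917969) [0.47307991 0.25734165 0.106     ]
orange ((287.2902526855469, 84.02425384521484), (43.48058319091797, 45.6826171875), 13.170883178710938) [0.48998625 0.3476697  0.106     ]
outline ((472.0379333496094, -325.0341491699219), (59.824798583984375, 88.96004486083984), 18.329744338989258)
pink ((473.68463134765625, -329.1246643066406), (37.49196243286133, 53.928436279296875), 19.064367294311523)
pink ((458.53631591796875, -283.27374267578125), (20.906574249267578, 18.288753509521484), 24.794496536254883)
```

View pics/t6.png

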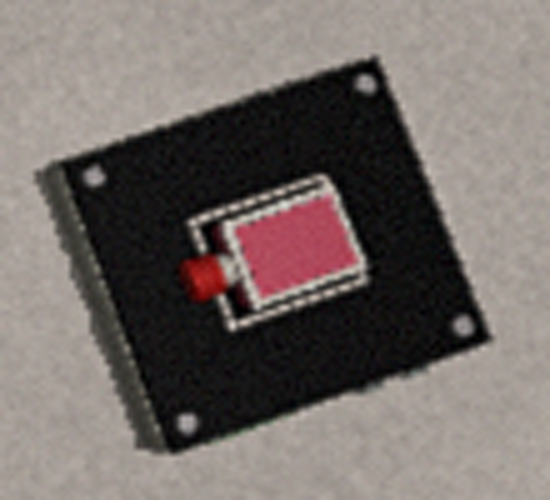

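From above, the flask at (295,247) of the crop sits inside the outline on all sides, about 1 mm off centre. Grasping the blue bottle.

Emit:
step_arm --rows '[{"angular": [0,0,0],"slide": [0,0,0.07],"jaw": 1},{"angular": [0,0,0],"slide": [0,0,0.07],"jaw": 1},{"angular": [0,0,0],"slide": [0,0,0.07],"jaw": 1},{"angular": [0,0,0],"slide": [0,0,0.07],"jaw": 1},{"angular": [0,0,0],"slide": [0,0,0.05],"jaw": 1},{"angular": [0,0,0],"slide": [0,0,0.02],"jaw": 1},{"angular": [0,0,0],"slide": [0,0,0],"jaw": 1},{"angular": [0,0,0],"slide": [0,0,0],"jaw": 1}]'

```text
time_s: 26.88
tool_pos: [0.4742, 0.2591, 0.0459]
tool_rot: [179.9, -0.1, 83.7]
force: [-0.0, 0.5, -0.2]
grip_width: 0.0866
grasp_force: 0.0
```

Emit:
step_arm --rows '[{"angular": [0,0,0],"slide": [0,0,0],"jaw": 0.6},{"angular": [0,0,0],"slide": [0,0,0],"jaw": 0.5},{"angular": [0,0,0],"slide": [0,0,0],"jaw": 0.4},{"angular": [0,0,0],"slide": [0,0,0],"jaw": 0.4},{"angular": [0,0,0],"slide": [0,0,0],"jaw": 0.4},{"angular": [0,0,0],"slide": [0,0,0],"jaw": 0.4}]'

```text
time_s: 27.62
tool_pos: [0.4731, 0.2589, 0.0446]
tool_rot: [-180.0, -0.0, 83.8]
force: [-0.1, -0.0, 0.3]
grip_width: 0.0516
grasp_force: 20.0
```

Emit:
step_arm --rows '[{"angular": [0,0,0],"slide": [0,0,-0.04],"jaw": 0.4},{"angular": [0,0,0],"slide": [0,0,-0.08],"jaw": 0.4},{"angular": [0,0,0],"slide": [0,0,-0.08],"jaw": 0.4},{"angular": [0,0,0],"slide": [0,0,-0.04],"jaw": 0.4},{"angular": [0,0,0],"slide": [0,0,0],"jaw": 0.4},{"angular": [0,0,0],"slide": [0,0,0],"jaw": 0.4}]'

```text
time_s: 28.38
tool_pos: [0.4724, 0.2584, 0.1631]
tool_rot: [-179.9, 0.1, 83.8]
force: [0.8, -0.7, -3.0]
grip_width: 0.0518
grasp_force: 20.0
```

Emit:
step_arm --rows '[{"angular": [0,0,0],"slide": [-0.0455,0.0172,0],"jaw": 0.4},{"angular": [0,0,0],"slide": [-0.0909,0.0345,0],"jaw": 0.4},{"angular": [0,0,0],"slide": [-0.0909,0.0345,0],"jaw": 0.4},{"angular": [0,0,0],"slide": [-0.0909,0.0345,0],"jaw": 0.4},{"angular": [0,0,0],"slide": [-0.0909,0.0345,0],"jaw": 0.4},{"angular": [0,0,0],"slide": [-0.0909,0.0345,0],"jaw": 0.4},{"angular": [0,0,0],"slide": [-0.0455,0.0172,0],"jaw": 0.4},{"angular": [0,0,0],"slide": [0,0,0],"jaw": 0.4},{"angular": [0,0,0],"slide": [0,0,0],"jaw": 0.4}]'

```text
time_s: 29.5
tool_pos: [0.5457, -0.0223, 0.1634]
tool_rot: [-179.9, -0.0, 83.8]
force: [0.3, 0.2, -1.0]
grip_width: 0.0518
grasp_force: 20.0
```

Emit:
step_arm --rows '[{"angular": [0,0,0],"slide": [0,0,0.06],"jaw": 0.4},{"angular": [0,0,0],"slide": [0,0,0.08],"jaw": 0.4},{"angular": [0,0,0],"slide": [0,0,0.06],"jaw": 0.4},{"angular": [0,0,0],"slide": [0,0,0.03],"jaw": 0.4},{"angular": [0,0,0],"slide": [0,0,0.009],"jaw": 0.4},{"angular": [0,0,0],"slide": [0,0,0],"jaw": 0.4},{"angular": [0,0,0],"slide": [0,0,0],"jaw": 0.4},{"angular": [0,0,0],"slide": [0,0,0],"jaw": 0.4}]'

```text
time_s: 30.5
tool_pos: [0.5471, -0.0234, 0.0458]
tool_rot: [179.9, -0.0, 83.8]
force: [0.6, -0.5, -1.6]
grip_width: 0.0515
grasp_force: 20.0
```

Emit:
step_arm --rows '[{"angular": [0,0,0],"slide": [0,0,0],"jaw": 0.7},{"angular": [0,0,0],"slide": [0,0,0],"jaw": 1},{"angular": [0,0,0],"slide": [0,0,0],"jaw": 1},{"angular": [0,0,0],"slide": [0,0,0],"jaw": 1},{"angular": [0,0,0],"slide": [0,0,0],"jaw": 1},{"angular": [0,0,0],"slide": [0,0,-0.05],"jaw": 1},{"angular": [0,0,0],"slide": [0,0,-0.1],"jaw": 1},{"angular": [0,0,0],"slide": [0,0,-0.1],"jaw": 1},{"angular": [0,0,0],"slide": [0,0,-0.1],"jaw": 1},{"angular": [0,0,0],"slide": [0,0,0],"jaw": 1}]'

```text
time_s: 31.75
tool_pos: [0.5492, -0.0238, 0.2244]
tool_rot: [179.5, -0.2, 83.8]
force: [-0.7, -0.7, -0.2]
grip_width: 0.0871
grasp_force: 0.0
```

```bash
python3 -c "
from h import *
go(.4878,.3479,None,83.8)
w=env.read_camera('wrist');c=env.camera_info('wrist');cv2.imwrite('pics/w7.png',w[...,::-1])
for q in blobs(mask(w,(100,130,40),(125,255,255),(230,140,340,240)))[:2]:
  r=cv2.fitEllipse(q);print('blue',r,ray(c,*r[0],.106))
for q in blobs(mask(w,(3,150,100),(18,255,255),(200,50,340,200)))[:1]:
  r=cv2.fitEllipse(q);print('disc',r,ray(c,*r[0],.005))
"
```

```text
pos [ 0.5492 -0.0238  0.2244] rot [ 1.7955e+02 -1.5000e-01  8.3770e+01] w 0.0871 F [-0.7 -0.7 -0.2] t 31.75
slide total [ 0.7256 -0.2027 -0.    ] rows>= 6.03 turn -0.0002
blue ((275.9684753417969, 203.32566833496094), (36.40562438964844, 37.60636520385742), 174.5348358154297) [ 0.54545643 -0.02360124  0.106     ]
blue ((275.1539001464844, 186.56893920898438), (56.13639831542969, 60.250770568847656), 169.8863067626953) [ 0.54637167 -0.00965116  0.106     ]
disc ((274.10614013671875, 117.96342468261719), (59.97875213623047, 62.36096954345703), 175.92459106445312) [0.5504329  0.04381144 0.005     ]
```

Emit:
step_arm --rows '[{"angular": [0,0,0],"slide": [0.0454,-0.0121,0],"jaw": 1},{"angular": [0,0,0],"slide": [0.0907,-0.0243,0],"jaw": 1},{"angular": [0,0,0],"slide": [0.0907,-0.0243,0],"jaw": 1},{"angular": [0,0,0],"slide": [0.0907,-0.0243,0],"jaw": 1},{"angular": [0,0,0],"slide": [0.0907,-0.0243,0],"jaw": 1},{"angular": [0,0,0],"slide": [0.0907,-0.0243,0],"jaw": 1},{"angular": [0,0,0],"slide": [0.0907,-0.0243,0],"jaw": 1},{"angular": [0,0,0],"slide": [0.0907,-0.0243,0],"jaw": 1},{"angular": [0,0,0],"slide": [0.0454,-0.0121,0],"jaw": 1},{"angular": [0,0,0],"slide": [0,0,0],"jaw": 1}]'

```text
time_s: 33.05
tool_pos: [0.4883, 0.3484, 0.2186]
tool_rot: [-179.9, 0.1, 83.9]
force: [0.9, -1.2, -0.3]
grip_width: 0.0871
grasp_force: 0.0
```

```bash
python3 -c "
from h import *
go(.4887,.3485,.0445,83.8)
w=env.read_camera('wrist');c=env.camera_info('wrist')
for q in blobs(mask(w,(5,150,140),(18,255,255),(230,140,340,235)))[:2]:
  r=cv2.fitEllipse(q);print('orange',r,ray(c,*r[0],.106))
t=env.read_camera('top');c=env.camera_info('top');cv2.imwrite('pics/t7.png',t[...,::-1])
for n in('top0','t7'):
  a=cv2.imread('pics/%s.png'%n)[...,::-1].copy()
  for q in blobs(mask(a,(100,120,60),(125,255,255),(265,195,300,240)),12)[:2]:print(n,rect(c,q,.106),cv2.fitEllipse(q))
"
```

```text
pos [0.4883 0.3484 0.2186] rot [-1.7992e+02  1.3000e-01  8.3930e+01] w 0.0871 F [ 0.9 -1.2 -0.3] t 33.05
slide total [3.000e-04 7.000e-04 3.482e-01] rows>= 2.79 turn 0.0007
orange ((280.93212890625, 203.3339385986328), (35.78709411621094, 37.409786224365234), 78.44673156738281) [0.49084057 0.34602998 0.106     ]
top0 ((542.2007446289062, -25.443416595458984), (29.555917739868164, 29.21914291381836), 0.1194520890712738) ((283.2103271484375, 213.9970703125), (12.248883247375488, 12.300297737121582), 77.43386840820312)
top0 ((511.9671325683594, -25.524517059326172), (24.120685577392578, 55.3093376159668), 13.214155197143555) ((280.59393310546875, 212.9602508544922), (26.375865936279297, 35.15134811401367), 171.6739501953125)
t7 ((544.6614990234375, -25.43828582763672), (29.582706451416016, 29.219139099121094), 0.11942768841981888) ((283.0534362792969, 213.07150268554688), (12.2716064453125, 12.400613784790039), 177.0346221923828)
t7 ((518.8427124023438, -19.795894622802734), (57.448516845703125, 37.3232421875), 79.92143249511719) ((281.43792724609375, 218.23594665527344), (22.88153076171875, 24.111154556274414), 5.0637640953063965)
```

Emit:
step_arm --rows '[{"angular": [0,0,0],"slide": [0,0,0.07],"jaw": 1},{"angular": [0,0,0],"slide": [0,0,0.07],"jaw": 1},{"angular": [0,0,0],"slide": [0,0,0.07],"jaw": 1},{"angular": [0,0,0],"slide": [0,0,0.07],"jaw": 1},{"angular": [0,0,0],"slide": [0,0,0.05],"jaw": 1},{"angular": [0,0,0],"slide": [0,0,0.02],"jaw": 1},{"angular": [0,0,0],"slide": [0,0,0],"jaw": 1},{"angular": [0,0,0],"slide": [0,0,0],"jaw": 1}]'

```text
time_s: 34.15
tool_pos: [0.4904, 0.3478, 0.0465]
tool_rot: [179.9, -0.1, 83.7]
force: [0.3, -0.4, -0.4]
grip_width: 0.0868
grasp_force: 0.0
```

Emit:
step_arm --rows '[{"angular": [0,0,0],"slide": [0,0,0],"jaw": 0.6},{"angular": [0,0,0],"slide": [0,0,0],"jaw": 0.5},{"angular": [0,0,0],"slide": [0,0,0],"jaw": 0.4},{"angular": [0,0,0],"slide": [0,0,0],"jaw": 0.4},{"angular": [0,0,0],"slide": [0,0,0],"jaw": 0.4},{"angular": [0,0,0],"slide": [0,0,0],"jaw": 0.4}]'

```text
time_s: 34.9
tool_pos: [0.4891, 0.3478, 0.0451]
tool_rot: [-180.0, -0.0, 83.8]
force: [-1.7, 0.9, 1.1]
grip_width: 0.0515
grasp_force: 20.0
```

Emit:
step_arm --rows '[{"angular": [0,0,0],"slide": [0,0,-0.04],"jaw": 0.4},{"angular": [0,0,0],"slide": [0,0,-0.08],"jaw": 0.4},{"angular": [0,0,0],"slide": [0,0,-0.08],"jaw": 0.4},{"angular": [0,0,0],"slide": [0,0,-0.04],"jaw": 0.4},{"angular": [0,0,0],"slide": [0,0,0],"jaw": 0.4},{"angular": [0,0,0],"slide": [0,0,0],"jaw": 0.4}]'

```text
time_s: 35.65
tool_pos: [0.4883, 0.3472, 0.1635]
tool_rot: [-179.9, 0.1, 83.8]
force: [0.1, -0.2, -1.2]
grip_width: 0.0515
grasp_force: 20.0
```

Emit:
step_arm --rows '[{"angular": [0,0,0],"slide": [-0.049,0.0162,0],"jaw": 0.4},{"angular": [0,0,0],"slide": [-0.0984,0.0323,0],"jaw": 0.4},{"angular": [0,0,0],"slide": [-0.0984,0.0323,0],"jaw": 0.4},{"angular": [0,0,0],"slide": [-0.0984,0.0323,0],"jaw": 0.4},{"angular": [0,0,0],"slide": [-0.0984,0.0323,0],"jaw": 0.4},{"angular": [0,0,0],"slide": [-0.0984,0.0323,0],"jaw": 0.4},{"angular": [0,0,0],"slide": [-0.049,0.0162,0],"jaw": 0.4},{"angular": [0,0,0],"slide": [0,0,0],"jaw": 0.4},{"angular": [0,0,0],"slide": [0,0,0],"jaw": 0.4}]'

```text
time_s: 36.78
tool_pos: [0.5528, 0.0443, 0.1642]
tool_rot: [-179.9, -0.0, 83.8]
force: [0.1, 0.2, -0.3]
grip_width: 0.0517
grasp_force: 20.0
```

Emit:
step_arm --rows '[{"angular": [0,0,0],"slide": [0,0,0.06],"jaw": 0.4},{"angular": [0,0,0],"slide": [0,0,0.08],"jaw": 0.4},{"angular": [0,0,0],"slide": [0,0,0.06],"jaw": 0.4},{"angular": [0,0,0],"slide": [0,0,0.03],"jaw": 0.4},{"angular": [0,0,0],"slide": [0,0,0.0095],"jaw": 0.4},{"angular": [0,0,0],"slide": [0,0,0],"jaw": 0.4},{"angular": [0,0,0],"slide": [0,0,0],"jaw": 0.4},{"angular": [0,0,0],"slide": [0,0,0],"jaw": 0.4}]'

```text
time_s: 37.78
tool_pos: [0.5542, 0.0441, 0.046]
tool_rot: [179.9, -0.0, 83.8]
force: [-0.5, -0.6, -1.7]
grip_width: 0.0515
grasp_force: 20.0
```

Emit:
step_arm --rows '[{"angular": [0,0,0],"slide": [0,0,0],"jaw": 0.7},{"angular": [0,0,0],"slide": [0,0,0],"jaw": 1},{"angular": [0,0,0],"slide": [0,0,0],"jaw": 1},{"angular": [0,0,0],"slide": [0,0,0],"jaw": 1},{"angular": [0,0,0],"slide": [0,0,0],"jaw": 1},{"angular": [0,0,0],"slide": [0,0,-0.05],"jaw": 1},{"angular": [0,0,0],"slide": [0,0,-0.1],"jaw": 1},{"angular": [0,0,0],"slide": [0,0,-0.1],"jaw": 1},{"angular": [0,0,0],"slide": [0,0,-0.1],"jaw": 1},{"angular": [0,0,0],"slide": [0,0,0],"jaw": 1}]'

```text
time_s: 39.02
tool_pos: [0.5563, 0.044, 0.2248]
tool_rot: [179.6, -0.2, 83.8]
force: [-0.3, 0.4, -0.7]
grip_width: 0.0871
grasp_force: 0.0
```

Emit:
step_arm --rows '[{"angular": [0,0,0],"slide": [0.09,-0.04,0],"jaw": 1},{"angular": [0,0,0],"slide": [0.1,-0.03,0],"jaw": 1},{"angular": [0,0,0],"slide": [0.1,-0.03,0],"jaw": 1},{"angular": [0,0,0],"slide": [0.1,-0.03,0],"jaw": 1},{"angular": [0,0,0],"slide": [0.1,-0.03,0],"jaw": 1},{"angular": [0,0,0],"slide": [0.1,-0.03,0],"jaw": 1},{"angular": [0,0,0],"slide": [0,0,0],"jaw": 1},{"angular": [0,0,0],"slide": [0,0,0],"jaw": 1}]'

```text
time_s: 40.02
tool_pos: [0.4911, 0.3466, 0.2192]
tool_rot: [-180.0, 0.1, 83.8]
force: [0.7, -1.2, -0.3]
grip_width: 0.0874
grasp_force: 0.0
```

```bash
python3 -c "
from h import *
t=env.read_camera('top');c=env.camera_info('top');s=env.read_camera('scene')
for n,lo,hi,roi,d in(('orange',(3,150,100),(18,255,255),(235,195,272,219),(.5508,.0441)),('blue',(100,120,60),(125,255,255),(265,195,302,221),(.5433,-.0255))):
  q=blobs(mask(t,lo,hi,roi),12)[0];r=cv2.fitEllipse(q);print(n,r,ray(c,*r[0],.106),d,proj(c,(*d,.106)))
cv2.imwrite('pics/t8.png',np.hstack([cv2.resize(t[165:255,225:315],(400,400),interpolation=2),cv2.resize(s[170:260,235:325],(400,400),interpolation=2)])[...,::-1])
cv2.imwrite('pics/s8.png',s[...,::-1])
"
```

```text
orange ((253.78538513183594, 209.52159118652344), (12.841907501220703, 12.917632102966309), 110.87641143798828) [0.552739   0.04562403 0.106     ] (0.5508, 0.0441) [254.40359277 210.31247784]
blue ((283.0534362792969, 213.07150268554688), (12.2716064453125, 12.400613784790039), 177.0346221923828) [ 0.54444495 -0.0255497   0.106     ] (0.5433, -0.0255) [283.03327092 213.53657789]
```

View pics/t8.png

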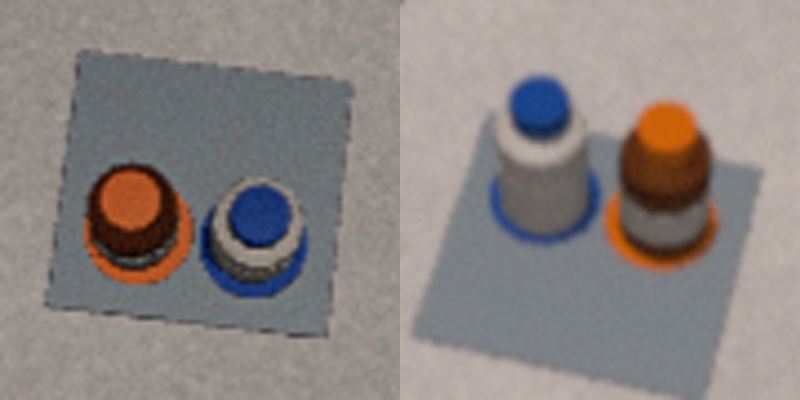

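View pics/s8.png

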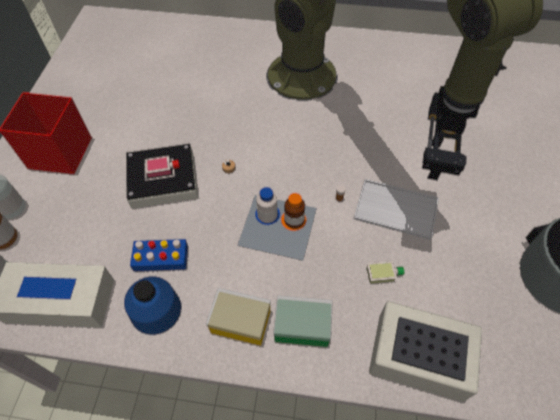

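Both bottles stand upright on their own discs (scene: blue at (266,205), orange at (294,212)) with an even rim showing, 1–2.5 mm off centre. The flask lies inside the outline at (160,168), and the vial and green-capped flask are untouched.

```bash
python3 -c "
from cell import env
print(env.sign_off())"
```

```text
the job is handed in; nothing more can be done
None
```

The job is handed in, in the order asked: the flask lies about 1 mm off centre inside the imager outline, both bottles stand upright on their own discs within about 2.5 mm, and the vial and green-capped flask were left alone; it took about 40 s, and the sign-off returned no verdict.

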